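Find the thread hand of an outlet cap and take it off

TASK

One outlet of this bench gas block has a right-hand thread and the other a left-hand thread, but nothing shows which is which. Lift the lock plate up off the two caps and lay it flat on the bench clear of the block; then try the cap nearest the block's inlet union both ways to find which way it loosens, and unscrew it. Finish while holding that cap in the gripper, upright and still, about a hand's width above the block and touching nothing else; leave the other cap screwed on and do not disturb the bottle, the elbow and the wrench lying about.

Things in the scene. Friction and masses are not known exactly. Their poses are not given: they have to be found in the camera images.
- outlet_block: fixed gas block: aluminium bar 52 x 176 mm (x, y) on a foot plate 84 x 196 mm, flat top 48 mm above the bench. Origin: centre of its underside; y points along the bar to the end with the inlet union (brass hexagon and hose tail, to y = +125 mm; the other end has a small plug, to y = -94). Two black valve knobs stick out in front (-x) to x = -52, below z = 40
- inlet_end_outlet (a point): axis of the outlet next to the inlet union, at the block's top (0, +50, 48 mm in the block's frame); the other outlet is at (0, -50, 48). Under each cap is a brass spout, 25 mm high, 32 mm over its thread
- cap_inlet_end: the cap to take off: hollow brass hexagon 41 mm across flats, 47 over corners, 34 high (35.5 with its round top), about 0.14 kg. Origin: centre of its open lower rim, which rests on the block's top; z up; flats face +x, -x and every 60 degrees on; at the start its axes lie along the block's. Grip two facing-away flats, fingertips just above the block's top
- cap_inlet_end_top (a point): middle of that cap's hexagon top, 34 mm above its rim. Coarse thread: tight at the start; tightened further it stops hard within 2 degrees (7 when pushed with 1.5 N m); the loosening way (it differs) it turns with under 0.3 N m, need not rise meanwhile, and lifts straight off after 50 to 74 degrees (62 is best; about 80 meets the next stop). Until then only 1 mm of play up and down
- cap_plain_end: the other cap, same shape and size, on the other outlet, thread of the contrary hand; to stay screwed on
- lock_plate: steel lock plate 60 x 170 x 5 mm (x, y, z), about 0.25 kg, its two hexagon eyes 44 mm across flats (at y = +50, -50) dropped over both caps so that they cannot turn; it lies on the block's top, 1.5 mm play all round. Origin: centre of its underside; z up, y along its length. Comes off straight up: 40 mm of lift clears the caps
- lock_plate_handle (a point): middle of the bar of the plate's bow handle: round bar 9 mm thick along the plate's y, 40 mm above the plate's underside, 32 mm between its bends. Take it from above with the fingers closing along the plate's x
- thread_bottle: bystander: small blue plastic bottle with a black nozzle, 48 mm wide, 146 mm high, standing; origin at the centre of its underside
- pipe_elbow_b: bystander: brass-coloured pipe elbow 64 x 64 x 33 mm, lying; origin under its centre
- wrench_2: bystander: combination wrench 242 mm long (along its y), 8 mm thick, lying behind the block; origin under its middle
Mind the look-alikes: they are no part of the job. Leave any pink or purple look-alike of the cap_inlet_end alone.

How it is judged (in metres and radians):
On the way:
1. the lock plate lies flat on the bench, let go, with the caps still on (height (world z) of lock_plate below 0.01 m and angle between lock_plate's own z axis and vertical below 0.1 rad and linear speed of lock_plate below 0.02 m/s and contact force between lock_plate and the fingers below 0.2 N and contact force between lock_plate and outlet_block below 0.1 N), for 0.2 s.
At the end, for the whole second after the job is handed in: Inlet-end cap in the fingers, rim 100 mm or more above the bench (52 over the block), within 14 degrees of upright, still, touching nothing else; lock plate flat on the bench off the block, released, still; other cap within 10 mm and 20 degrees of its start (all of step 1 and height (world z) of cap_inlet_end above 0.1 m and angle between cap_inlet_end's own z axis and vertical below 0.25 rad and contact force between cap_inlet_end and the fingers above 1.5 N and linear speed of cap_inlet_end below 0.03 m/s and contact force between cap_inlet_end and outlet_block below 0.1 N and contact force between cap_inlet_end and lock_plate below 0.1 N and contact force between cap_inlet_end and cap_plain_end below 0.1 N and distance of cap_plain_end from where it was at the start of the episode below 0.01 m and angle between cap_plain_end's own z axis and vertical below 0.15 rad and angle between the x axis of cap_plain_end and the x axis of outlet_block, either way round below 0.35 rad); the arm keeps its last pose, push and grip.
It fails at once if the other cap was unscrewed or pulled about (distance of cap_plain_end from where it was at the start of the episode above 0.012 m or angle between the x axis of cap_plain_end and the x axis of outlet_block, either way round above 0.5 rad).
It fails at once if a bystander was disturbed (distance of any of thread_bottle, pipe_elbow_b, wrench_2 from where it was at the start of the episode above 0.02 m).
It also fails if it takes over 53 s, if anything falls off the work surface, if the arm or the gripper's body presses on something with over 40 N, if the wrist force passes 120 N, or if a joint passes its speed limit or range.

ROBOT

A 6-joint arm with a two-finger parallel gripper is mounted at the origin on a cart in front of the work surface, level with it; the furniture and walls round the work are solid. World frame = base frame: x ahead of the robot, y to its left, z up, the work surface at z = 0. Lengths are in mm, angles in rad, forces in N, time in s.
With the tool pointing down it reaches from about 300 to 825 mm from the base axis. Payload 5.4 kg.
Tool frame: the origin (TCP) lies at the very end of the fingers, on their centre line; the grasp point (between the pads) lies 19 mm behind it; z points along the fingers, y is the line along which they close (so a half turn about z gives the same grasp; the last joint's range is limited). The gripper opens to 92 mm and grips with 3 to 60 N. Pads are 20 mm wide; open, the fingers measure 128 mm over their backs; the gripper's body (75 mm by 189 mm) begins 69 mm behind the grasp point.
Start: joints at [-1.414, 0.158, 1.597, -0, 1.386, -0.21], TCP at [206.188, -536.743, 214.601] pointing down, gripper open.
Joint ranges: [-2.91, 2.91], [-0.94, 2.29], [0.18, 2.7], [-1.29, 4.43], [0.17, 2.64], [-3, 3]. Speed limits (rad/s): [2.57, 2.57, 3.14, 3.14, 3.14, 3.14].

INTERFACE

Orientations are given as a unit quaternion [x, y, z, w].
In Python, from cell import arm gives the robot as it stands.
- The arm moves only by the tool apply_moves, never from a script. Its argument "increments" is a list of rows, each an object with "translation": the shift along the tool's x, y, z in m, a list of three; "rot": the turn, a rotation vector about the tool's x, y, z in rad, a list of three; "grip": the finger opening in m, from 0 to 0.0919. In form: [{"translation": [dx, dy, dz], "rot": [rx, ry, rz], "grip": grip}, ...]. A call has 1 to 5 rows; each row shifts and turns the commanded pose from where the row before left it, along the tool's axes as they then stand; what a row does not reach is not made up. A row lasts 1/10 s, in which the tool goes at most 50 mm and 8.59 degrees, less where a joint would pass 70% of its speed; a pose out of reach is approached as far as the arm can. A call is refused whole if a number of a shift passes 0.05 or a number of a turn 0.15, either way. A call with a gripper value outside its range is refused whole. The fingers move at their own pace and stop on an object; "squeeze" is the grip in N (left out, the last holds). Time passes only in rows, so rows that do not move let the fingers close. It gives the time, the measured TCP pose, the force, the opening and the grip force at its end, in the units of the state.
- arm.read_state(): the state, without advancing time (a new reading comes with each control period).
- arm.grab_frame(name): name is "scene" or "top"; returns a dict with "image" (384x512x3 uint8, blue, green, red), "depth" (384x512 float32, mm along the optical axis (not along the pixel's ray), 0 where there is no reading), "fx", "fy", "cx", "cy" (pixels), "k1" (the pictures are not rectified: a ray, as slopes to the right and down, at radius r is drawn at 1 + k1 r^2 times it, then the intrinsics apply), "position" and "rotation" of the camera in the world. Camera axes: x right, y down, z forward; pixel columns grow to the right and rows downward; lengths in mm; the calibration is good to about 2 mm. A picture is of the moment at which its call begins.
- arm.sign_off(): hands the job in; it is judged then, once.
Trained networks look in a picture, given as the dict that the camera call returned (one of the last four; its "shot" number tells which), for a name from the list of things; names that differ only in an ending like _2 or _b are one class to them, and where a whole thing is asked for, a point or a joint stands for the part that bears it (a point fixed in the world has none). Each returns a list of dicts, best first, with "confidence" (0 to 1); they miss things now and then, are a little off and sometimes report something else, mostly with a low value. They report only what shows in the picture. A call takes as long as a camera call. They do not tell look-alikes from the thing itself.
- arm.spot_in(picture, thing): "at" ([x, y, z] in mm, in world coordinates, good to about 4 mm: the middle of the surface that is visible of it).
- arm.silhouettes(picture, thing): "pixels" (384x512 bool, what is visible of it).
The state is a dict: "time": time; "q": joint angles; "qd": joint speeds; "effort": joint torques, N m; "position": TCP position; "eef_rot": TCP orientation; "force": force on the tool from outside, world axes, zero at the start; "torque": the same for the moment, N m; "finger_gap": finger opening in mm; "gripper_force": force on a finger pad.
Only numpy, scipy, OpenCV 4.12 (cv2) and the standard library are available. Lean on these libraries where they do the work, as an engineer would, in place of code of your own. Each camera call takes 0.05 s, during which the arm holds its last target. There are 200 camera calls.

## Working session

There is one attempt and no reset: what is moved stays moved. The work goes in short steps, Python scripts to look and compute and a tool call to move; the robot and the scene stay as the last step left them, time stands still between calls to the robot, and variables do not carry over. Pictures are saved under pics/ and viewed, at most 10 in all, crops included, and the job is handed in when it is done.

Besides the shell and the picture viewer there is one more tool, called after "Request:" in YAML: its name, and indented under it one key for each argument. apply_moves: Moves the arm, as the interface text tells. Its arguments: {"type":"object","properties":{"increments":{"type":"array"},"squeeze":{"type":"number"}},"required":["increments"]}

```bash
ls; mkdir -p pics; cat > h.py <<'E'
import numpy as np, cv2
from cell import arm
def world(f,u,v,d):
    x=(np.asarray(u,float)-f["cx"])/f["fx"]; y=(np.asarray(v,float)-f["cy"])/f["fy"]
    xd,yd=x.copy(),y.copy()
    for _ in range(10):
        s=1+f["k1"]*(x*x+y*y); x=xd/s; y=yd/s
    R=np.array(f["rotation"]); 
    if R.shape!=(3,3):
        from scipy.spatial.transform import Rotation; R=Rotation.from_quat(R).as_matrix()
    return np.stack([x*d,y*d,d],-1)@R.T+np.array(f["position"])
def cloud(f):
    v,u=np.mgrid[0:384,0:512]; return world(f,u,v,f["depth"].astype(float))
E
python3 - <<'E'
from h import *
ims=[]
for n in("top","scene"):
    f=arm.grab_frame(n); ims.append(f["image"]); print(n,f["position"],f["rotation"],f["fx"],f["k1"])
    P=cloud(f)
    for t in["outlet_block","inlet_end_outlet","cap_inlet_end","cap_inlet_end_top","cap_plain_end","lock_plate","lock_plate_handle","thread_bottle","pipe_elbow_b","wrench_2"]:
        try: print(t,[(np.round(r["at"]).tolist(),round(r["confidence"],2)) for r in arm.spot_in(f,t)][:4])
        except Exception as e: print(t,e)
    np.save(n+"_P.npy",P)
    cv2.imwrite(f"pics/{n}0.png",f["image"])
print(arm.read_state())
E
```

```text
pics
top [ 399.75311708   17.38252166 1687.12875396] [-0.69628212  0.71622549 -0.03791214  0.02783768] 481.3576912633385 -0.19999831754221023
outlet_block [([490.0, 70.0, 9.0], 0.77)]
inlet_end_outlet [([487.0, 66.0, 10.0], 0.75)]
cap_inlet_end [([434.0, 218.0, 39.0], 0.7), ([537.0, 219.0, 35.0], 0.53), ([337.0, 90.0, 37.0], 0.49), ([469.0, 104.0, 86.0], 0.42)]
cap_inlet_end_top [([470.0, 101.0, 86.0], 0.71), ([535.0, 215.0, 34.0], 0.66), ([435.0, 218.0, 37.0], 0.48)]
cap_plain_end [([536.0, 24.0, 81.0], 0.59)]
lock_plate [([502.0, 59.0, 53.0], 0.92)]
lock_plate_handle [([502.0, 61.0, 50.0], 0.65)]
thread_bottle [([523.0, 331.0, 85.0], 0.46)]
pipe_elbow_b [([458.0, -370.0, 28.0], 0.52)]
wrench_2 [([743.0, -29.0, 5.0], 0.89)]
scene [-36.7188888  463.31306196 924.50041408] [-0.40624286  0.83884308 -0.32606209  0.15809028] 422.3412585610994 -0.1354294270606779
outlet_block [([455.0, 103.0, 14.0], 0.71)]
inlet_end_outlet [([452.0, 106.0, 16.0], 0.89)]
cap_inlet_end [([430.0, 224.0, 34.0], 0.8), ([529.0, 227.0, 34.0], 0.63), ([334.0, 102.0, 37.0], 0.57)]
cap_inlet_end_top [([526.0, 229.0,
[... 344 characters left out ...]
 1.1, 'q': array([-1.41407203e+00,  1.58423049e-01,  1.59698762e+00,  2.94221867e-05,
        1.38616542e+00, -2.10105545e-01]), 'qd': array([-6.13234515e-05, -1.09131118e-03,  4.77915207e-04, -1.47164891e-03,
        4.67507841e-04, -4.54669346e-04]), 'effort': array([-5.32886806e-04, -3.85579169e+01, -3.22364295e+01,  7.01095001e-02,
        3.05727683e-02, -3.92420262e-06]), 'position': array([ 206.21453911, -536.75009903,  214.59439211]), 'eef_rot': array([9.83227078e-01, 1.82385615e-01, 1.42348401e-05, 8.66763149e-06]), 'force': array([ 0.47079125,  0.30568167, -0.45735068]), 'torque': array([-0.03205725,  0.02974687, -0.01684919]), 'gripper_force': 0.0, 'finger_gap': 91.68032431070303}
```

View both.

View pics/top0.png

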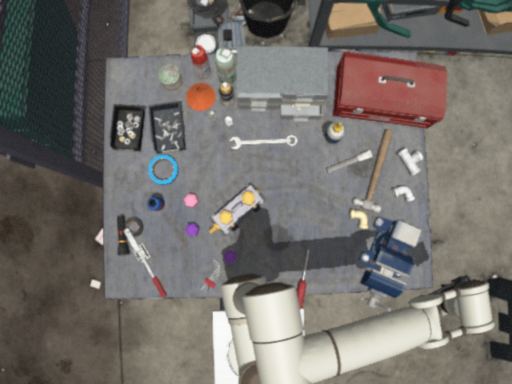

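View pics/scene0.png

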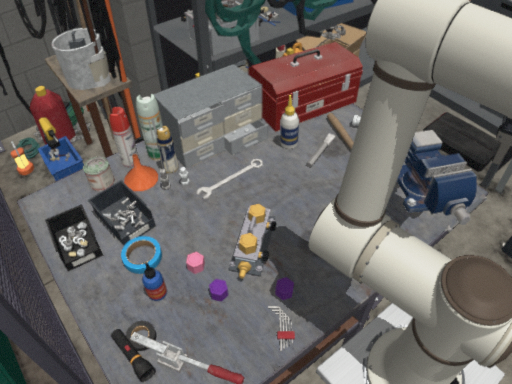

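```bash
python3 - <<'E'
import numpy as np,cv2
im=cv2.imread("pics/top0.png")
for n in("top","scene"):
    P=np.load(n+"_P.npy")
    m=(abs(P[...,0]-502)<110)&(abs(P[...,1]-60)<110)
    for lo,hi,nm in((43,60,"plate"),(76,92,"tops"),(92,110,"x")):
        k=m&(P[...,2]>lo)&(P[...,2]<hi)
        if nm=="plate" and k.sum():
            r=cv2.minAreaRect(P[k][:,:2].astype(np.float32)); print(n,nm,k.sum(),r,np.median(P[k][:,2]))
        else:
            nl,lab,st,ce=cv2.connectedComponentsWithStats(k.astype(np.uint8))
            for i in range(1,nl):
                q=P[lab==i]
                if len(q)>8: print(n,nm,len(q),q.mean(0).round(1),(q.max(0)-q.min(0)).round(0), ce[i].round())
k=(np.load("top_P.npy")[...,2]>25)
P=np.load("top_P.npy");nl,lab,st,ce=cv2.connectedComponentsWithStats(k.astype(np.uint8))
for i in range(1,nl):
    q=P[lab==i]
    if len(q)>40: print(len(q),q.min(0).round(),q.max(0).round())
E
```

```text
top plate 572 ((494.9670104980469, 62.198604583740234), (80.93964385986328, 190.78363037109375), 39.190086364746094) 53.096016864449325
top tops 127 [539.4  23.9  83.5] [44. 43. 14.] [248. 197.]
top tops 12 [508.3  59.7  88.6] [14. 27. 14.] [237. 207.]
top tops 124 [475.8 101.6  84. ] [44. 40. 14.] [225. 217.]
top x 11 [513.6  56.1  94.6] [16. 20.  5.] [238. 205.]
scene plate 728 ((501.3936767578125, 65.94820404052734), (60.81161117553711, 183.17002868652344), 39.32929229736328) 52.95337890433166
scene tops 214 [527.5  32.3  83.2] [69. 77. 16.] [255. 213.]
scene tops 212 [470.7 102.   82.2] [44. 43. 10.] [247. 240.]
scene x 16 [505.9  59.9  93.1] [18. 26.  4.] [252. 221.]
10256 [400.  17.  25.] [1328.  891. 1687.]
1576 [  400. -1063.    25.] [1297.   17. 1687.]
466 [400.  17.  26.] [1037.  203. 1687.]
6583 [ 400. -251.   25.] [1029.  120. 1687.]
6997 [ 400. -672.   25.] [1024.   17. 1687.]
466 [400.  17.  26.] [1021.  327. 1687.]
342 [400.  17.  25.] [ 957.  224. 1687.]
454 [400.  17.  25.] [ 887.  365. 1687.]
450 [400.  17.  25.] [ 886.  502. 1687.]
49 [826. 126.  29.] [851. 152.  78.]
49 [805.  71.  33.] [828.  96.  69.]
58 [779. 455.  25.] [831. 484.  48.]
85 [400.  17.  25.] [ 826.  453. 1687.]
301 [ 729. -304.   25.] [ 781. -252.  200.]
123 [ 400. -497.   25.] [ 776.   17. 1687.]
320 [ 400. -605.   25.] [ 705.   17. 1687.]
55 [ 400. -456.   25.] [ 654.   17. 1687.]
1049 [400. -19.  25.] [ 581.  156. 1687.]
151 [ 400. -565.   25.] [ 570.   17. 1687.]
129 [519. 200.  25.] [562. 244.  43.]
193 [400.  17.  27.] [ 554.  365. 1687.]
122 [ 484. -440.   25.] [ 528. -347.   38.]
144 [ 400. -390.   25.] [ 490.   17. 1687.]
723 [211.  17.  25.] [ 495.  485. 1687.]
19820 [   2. -620.   25.] [ 451.  106. 1687.]
129 [400.  17.  27.] [ 458.  242. 1687.]
117 [320.  17.  27.] [ 400.  110. 1687.]
```

The top view shows the block's caps at px (248,197) and (225,217). The brass inlet union is at (214,229), so the nearer cap is the target. The scene view agrees: caps at (256,213) and (247,240), hose tail at (243,268). There is free bench around top px (305,195). The pink and purple hexagons are decoys.

```bash
cat >> h.py <<'E'
from scipy.spatial.transform import Rotation as Ro
def proj(f,X):
    R=np.array(f["rotation"]); R=R if R.shape==(3,3) else Ro.from_quat(R).as_matrix()
    c=(np.asarray(X,float)-np.array(f["position"]))@R; s=c[:,:2]/c[:,2:]
    s=s*(1+f["k1"]*(s**2).sum(1,keepdims=True)); return s*[f["fx"],f["fy"]]+[f["cx"],f["cy"]]
E
cat > fit.py <<'E'
from h import *
from scipy.optimize import minimize
a=np.radians(30+60*np.arange(6)); hexa=np.c_[np.cos(a),np.sin(a)]*41/2/np.cos(np.pi/6)
prism=np.vstack([np.c_[hexa,np.full(6,z)] for z in(54,82.)])
def cost(p,fs):
    x,y,th=p; c,s=np.cos(th),np.sin(th); R=np.array([[c,-s,0],[s,c,0],[0,0,1]]); J=0
    for f,m in fs:
        im=np.zeros((384*8,512*8),np.uint8)
        for o in(50,-50):
            q=(prism+[0,o,0])@R.T+[x,y,0]; u=(proj(f,q)+.5)*8
            cv2.fillConvexPoly(im,cv2.convexHull(u.astype(np.float32)).round().astype(np.int32),255)
        r=cv2.resize(im,(512,384),interpolation=cv2.INTER_AREA)/255.
        J+=abs(r-m).sum()/m.sum()
    return J
fs=[]
for n in("top","scene"):
    f=arm.grab_frame(n); P=cloud(f); h=cv2.cvtColor(f["image"],cv2.COLOR_BGR2HSV)
    m=(h[...,0]>12)&(h[...,0]<32)&(h[...,1]>110)&(h[...,2]>90)&(abs(P[...,0]-505)<75)&(abs(P[...,1]-62)<75)&(P[...,2]>56)
    print(n,m.sum()); fs.append((f,m.astype(float)))
    # free area check
    k=(P[...,0]>470)&(P[...,0]<620)&(P[...,1]>-250)&(P[...,1]<-90); print("free zmax",P[k][:,2].max() if k.any() else None)
for s in([fs[0]],[fs[1]],fs):
    r=minimize(cost,[505,63,np.radians(40)],(s,),"Nelder-Mead",options=dict(initial_simplex=[[505,63,.69],[511,63,.69],[505,69,.69],[505,63,.75]],xatol=.05,fatol=1e-4)); print(r.x.round(3),np.degrees(r.x[2]),r.fun)
E
python3 fit.py
```

```text
top 234
free zmax 14.064934335822272
scene 488
free zmax 6.150632200775362
[509.324  61.179   0.685] 39.26117889023582 0.18883861236802413
[504.371  61.062   0.699] 40.04339346081683 0.2109852137576342
[507.418  60.855   0.689] 39.45249141823844 0.4837337597221879
```

```bash
cat >> h.py <<'E'
import json
def plan(x,y,z,yaw,n,grip,start=None):
    s=arm.read_state(); p=np.array(s["position"]); R=Ro.from_quat(s["eef_rot"])
    down=Ro.from_matrix(np.array([[np.cos(yaw),np.sin(yaw),0],[np.sin(yaw),-np.cos(yaw),0],[0,0,-1]]))
    T=np.array([x,y,z],float); rows=[]
    for i in range(n):
        k=n-i; t=R.inv().apply((T-p)/k)/1000; r=(R.inv()*down).as_rotvec()/k
        t=t.round(4); r=r.round(3); rows.append(dict(translation=t.tolist(),rot=r.tolist(),grip=grip))
        p=p+R.apply(t*1000); R=R*Ro.from_rotvec(r)
    for i in range(0,n,5): print(json.dumps(rows[i:i+5]))
E
python3 - <<'E'
from h import *
plan(507,61,180,np.radians(129.5),20,0.05)
E
```

```text
[{"translation": [0.0248, -0.0225, 0.0017], "rot": [-0.0, -0.0, -0.095], "grip": 0.05}, {"translation": [0.0268, -0.0201, 0.0017], "rot": [0.0, -0.0, -0.095], "grip": 0.05}, {"translation": [0.0286, -0.0174, 0.0017], "rot": [0.0, -0.0, -0.095], "grip": 0.05}, {"translation": [0.0301, -0.0146, 0.0017], "rot": [0.0, -0.0, -0.095], "grip": 0.05}, {"translation": [0.0313, -0.0117, 0.0017], "rot": [0.0, -0.0, -0.095], "grip": 0.05}]
[{"translation": [0.0323, -0.0087, 0.0017], "rot": [0.0, -0.0, -0.095], "grip": 0.05}, {"translation": [0.033, -0.0056, 0.0017], "rot": [0.0, -0.0, -0.095], "grip": 0.05}, {"translation": [0.0334, -0.0024, 0.0017], "rot": [0.0, -0.0, -0.094], "grip": 0.05}, {"translation": [0.0334, 0.0007, 0.0018], "rot": [0.0, -0.0, -0.095], "grip": 0.05}, {"translation": [0.0332, 0.0039, 0.0017], "rot": [0.0, -0.0, -0.094], "grip": 0.05}]
[{"translation": [0.0327, 0.007, 0.0018], "rot": [0.0, -0.0, -0.095], "grip": 0.05}, {"translation": [0.0319, 0.01, 0.0017], "rot": [0.0, -0.0, -0.094], "grip": 0.05}, {"translation": [0.0308, 0.013, 0.0018], "rot": [0.0, -0.0, -0.095], "grip": 0.05}, {"translation": [0.0295, 0.0159, 0.0017], "rot": [0.0, -0.0, -0.094], "grip": 0.05}, {"translation": [0.0278, 0.0186, 0.0018], "rot": [0.0, -0.0, -0.095], "grip": 0.05}]
[{"translation": [0.026, 0.0211, 0.0017], "rot": [0.0, -0.0, -0.094], "grip": 0.05}, {"translation": [0.0239, 0.0235, 0.0018], "rot": [0.0, -0.0, -0.095], "grip": 0.05}, {"translation": [0.0215, 0.0256, 0.0017], "rot": [0.0, -0.0, -0.094], "grip": 0.05}, {"translation": [0.019, 0.0275, 0.0018], "rot": [0.0, -0.0, -0.095], "grip": 0.05}, {"translation": [0.0164, 0.0292, 0.0017], "rot": [0.0, -0.0, -0.094], "grip": 0.05}]
```

Request:
apply_moves:
  increments:
    - {"translation": [0.025,-0.0225,-0.01],"rot": [0,0,-0.095],"grip": 0.05}
    - {"translation": [0.027,-0.02,-0.01],"rot": [0,0,-0.095],"grip": 0.05}
    - {"translation": [0.0285,-0.0175,-0.01],"rot": [0,0,-0.095],"grip": 0.05}
    - {"translation": [0.03,-0.0145,0],"rot": [0,0,-0.095],"grip": 0.05}
    - {"translation": [0.0315,-0.0115,0],"rot": [0,0,-0.095],"grip": 0.05}

```text
time: 1.7
position: [282.6, -386.4, 245.1]
eef_rot: [0.912, 0.41, 0.0, 0.001]
force: [1.1, 0.1, 0.2]
finger_gap: 53.9
gripper_force: 0.0
```

Request:
apply_moves:
  increments:
    - {"translation": [0.0325,-0.0085,0],"rot": [0,0,-0.095],"grip": 0.05}
    - {"translation": [0.033,-0.0055,0],"rot": [0,0,-0.095],"grip": 0.05}
    - {"translation": [0.0335,-0.0025,0],"rot": [0,0,-0.095],"grip": 0.05}
    - {"translation": [0.0335,0.0005,0],"rot": [0,0,-0.095],"grip": 0.05}
    - {"translation": [0.033,0.004,0],"rot": [0,0,-0.095],"grip": 0.05}

```text
time: 2.2
position: [357.8, -236.6, 244.8]
eef_rot: [0.79, 0.613, 0.0, 0.0]
force: [0.6, 0.0, 0.8]
finger_gap: 50.4
gripper_force: 0.0
```

Request:
apply_moves:
  increments:
    - {"translation": [0.0325,0.007,0],"rot": [0,0,-0.095],"grip": 0.05}
    - {"translation": [0.032,0.01,0],"rot": [0,0,-0.095],"grip": 0.05}
    - {"translation": [0.031,0.013,0.005],"rot": [0,0,-0.095],"grip": 0.05}
    - {"translation": [0.0295,0.016,0.01],"rot": [0,0,-0.095],"grip": 0.05}
    - {"translation": [0.028,0.0185,0.01],"rot": [0,0,-0.095],"grip": 0.05}

```text
time: 2.7
position: [432.8, -86.8, 219.7]
eef_rot: [0.623, 0.782, 0.0, 0.001]
force: [0.0, -0.5, 0.4]
finger_gap: 50.1
gripper_force: 0.0
```

Request:
apply_moves:
  increments:
    - {"translation": [0.026,0.021,0.01],"rot": [0,0,-0.095],"grip": 0.05}
    - {"translation": [0.024,0.0235,0.01],"rot": [0,0,-0.095],"grip": 0.05}
    - {"translation": [0.0215,0.0255,0.01],"rot": [0,0,-0.095],"grip": 0.05}
    - {"translation": [0.019,0.0275,0.005],"rot": [0,0,-0.094],"grip": 0.05}
    - {"translation": [0.0165,0.029,0.005],"rot": [0,0,-0.094],"grip": 0.05}

```text
time: 3.2
position: [506.5, 63.4, 179.3]
eef_rot: [0.423, 0.906, -0.0, 0.0]
force: [0.1, -0.7, 0.8]
finger_gap: 49.7
gripper_force: 0.0
```

```bash
python3 - <<'E'
from h import *
s=arm.read_state(); print(s["time"],s["position"],s["q"],s["force"],s["finger_gap"])
f=arm.grab_frame("scene"); cv2.imwrite("pics/s1.png",cv2.resize(f["image"][120:320,150:400],(750,600)))
plan(507,61,72,np.radians(129.5),5,0.05)
E
```

```text
3.2 [506.45097917  63.35057502 179.3029668 ] [-1.12660917e-01  2.00491742e-02  1.81622419e+00 -4.64242590e-05
  1.30528052e+00 -8.10747982e-01] [ 0.12787997 -0.74386041  0.81794215] 49.718672774296934
[{"translation": [-0.0009, -0.0009, 0.0213], "rot": [0.0, -0.0, 0.003], "grip": 0.05}, {"translation": [-0.0009, -0.0008, 0.0213], "rot": [0.001, -0.001, 0.003], "grip": 0.05}, {"translation": [-0.0009, -0.0008, 0.0213], "rot": [0.0, -0.0, 0.003], "grip": 0.05}, {"translation": [-0.001, -0.0008, 0.0213], "rot": [0.001, -0.001, 0.003], "grip": 0.05}, {"translation": [-0.0009, -0.0009, 0.0214], "rot": [0.0, -0.0, 0.002], "grip": 0.05}]
```

View pics/s1.png

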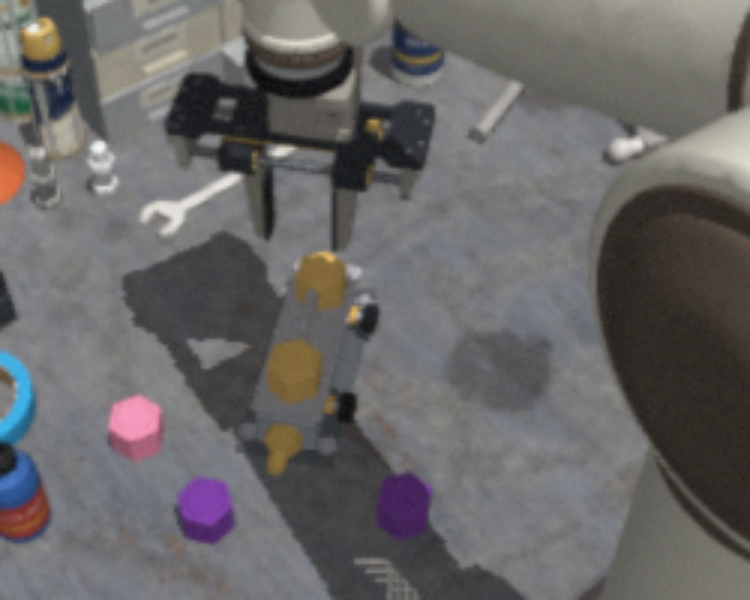

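The crop shows the gripper aligned above the block, with the union end at (283,445) and the knobs facing the robot. I'll descend to the handle and close with a low grip.

Request:
apply_moves:
  increments:
    - {"translation": [-0.001,-0.001,0.0215],"rot": [0,0,0.003],"grip": 0.05}
    - {"translation": [-0.001,-0.001,0.0215],"rot": [0,0,0.003],"grip": 0.05}
    - {"translation": [-0.001,-0.001,0.0215],"rot": [0,0,0.003],"grip": 0.05}
    - {"translation": [-0.001,-0.001,0.0215],"rot": [0,0,0.003],"grip": 0.05}
    - {"translation": [-0.001,-0.001,0.0215],"rot": [0,0,0.003],"grip": 0.05}

```text
time: 3.75
position: [505.4, 54.7, 71.4]
eef_rot: [0.431, 0.902, 0.0, 0.0]
force: [0.1, -1.0, -0.5]
finger_gap: 49.7
gripper_force: 0.0
```

Request:
apply_moves:
  increments:
    - {"translation": [0,0,0],"rot": [0,0,0],"grip": 0.03}
    - {"translation": [0,0,0],"rot": [0,0,0],"grip": 0.02}
    - {"translation": [0,0,0],"rot": [0,0,0],"grip": 0.01}
    - {"translation": [0,0,0],"rot": [0,0,0],"grip": 0.005}
    - {"translation": [0,0,0],"rot": [0,0,0],"grip": 0.0}
  squeeze: 6

```text
time: 4.25
position: [506.4, 54.9, 73.2]
eef_rot: [0.431, 0.902, 0.001, 0.001]
force: [1.2, 1.4, 1.3]
finger_gap: 11.9
gripper_force: 0.8
```

Request:
apply_moves:
  increments:
    - {"translation": [0,0.002,0],"rot": [0,0,0],"grip": 0.0}
    - {"translation": [0,0.002,0],"rot": [0,0,0],"grip": 0.0}
    - {"translation": [0,0,0],"rot": [0,0,0],"grip": 0.0}

```text
time: 4.55
position: [508.8, 56.9, 73.0]
eef_rot: [0.431, 0.902, -0.001, 0.0]
force: [-2.4, -1.5, 5.4]
finger_gap: 8.6
gripper_force: 6.0
```

```bash
python3 - <<'E'
from h import *
s=arm.read_state(); print({k:np.round(s[k],2) for k in("time","position","force","torque","finger_gap","gripper_force")})
E
```

```text
{'time': np.float64(4.55), 'position': array([508.75,  56.93,  72.96]), 'force': array([-2.41, -1.53,  5.44]), 'torque': array([-0.33,  0.28, -0.02]), 'finger_gap': np.float64(8.58), 'gripper_force': np.float64(6.0)}
```

Request:
apply_moves:
  increments:
    - {"translation": [0,-0.0005,0],"rot": [0,0,0],"grip": 0.0}
    - {"translation": [0,0,0],"rot": [0,0,0],"grip": 0.0}
    - {"translation": [0,0,-0.003],"rot": [0,0,0],"grip": 0.0}
    - {"translation": [0,0,-0.005],"rot": [0,0,0],"grip": 0.0}
    - {"translation": [0,0,0],"rot": [0,0,0],"grip": 0.0}
  squeeze: 35

```text
time: 5.05
position: [508.1, 57.2, 80.4]
eef_rot: [0.431, 0.902, 0.0, 0.0]
force: [-0.4, -0.7, -2.3]
finger_gap: 7.8
gripper_force: 35.0
```

Request:
apply_moves:
  increments:
    - {"translation": [0,0,-0.008],"rot": [0,0,0],"grip": 0.0}
    - {"translation": [0,0,-0.01],"rot": [0,0,0],"grip": 0.0}
    - {"translation": [0,0,-0.01],"rot": [0,0,0],"grip": 0.0}

```text
time: 5.35
position: [508.1, 57.2, 109.0]
eef_rot: [0.431, 0.902, 0.0, -0.0]
force: [1.0, 0.2, -3.0]
finger_gap: 7.9
gripper_force: 35.0
```

Request:
apply_moves:
  increments:
    - {"translation": [0,0,-0.015],"rot": [0,0,0],"grip": 0.0}
    - {"translation": [0,0,-0.015],"rot": [0,0,0],"grip": 0.0}
    - {"translation": [0,0,-0.015],"rot": [0,0,0],"grip": 0.0}
    - {"translation": [0,0,0],"rot": [0,0,0],"grip": 0.0}

```text
time: 5.75
position: [510.0, 56.9, 156.2]
eef_rot: [0.431, 0.902, 0.001, 0.003]
force: [0.5, -0.2, -1.8]
finger_gap: 7.7
gripper_force: 35.0
```

```bash
python3 - <<'E'
from h import *
s=arm.read_state(); print(s["time"],s["position"],s["force"])
f=arm.grab_frame("scene"); cv2.imwrite("pics/s2.png",cv2.resize(f["image"][120:320,150:400],(750,600)))
plan(545,-160,160,np.radians(129.2),10,0.0)
E
```

```text
5.75 [509.97046864  56.94243948 156.23779885] [ 0.5246932  -0.17950155 -1.80024946]
[{"translation": [-0.0191, -0.0108, -0.0005], "rot": [0.0, 0.0, -0.001], "grip": 0.0}, {"translation": [-0.0191, -0.0109, -0.0005], "rot": [0.0, 0.0, -0.0], "grip": 0.0}, {"translation": [-0.0191, -0.0108, -0.0005], "rot": [0.0, 0.0, -0.001], "grip": 0.0}, {"translation": [-0.0191, -0.0109, -0.0005], "rot": [0.0, 0.0, -0.0], "grip": 0.0}, {"translation": [-0.0191, -0.0109, -0.0005], "rot": [0.0, 0.0, -0.001], "grip": 0.0}]
[{"translation": [-0.0191, -0.0109, -0.0005], "rot": [0.0, 0.0, -0.0], "grip": 0.0}, {"translation": [-0.0192, -0.0109, -0.0005], "rot": [0.001, 0.001, -0.001], "grip": 0.0}, {"translation": [-0.0191, -0.0109, -0.0006], "rot": [0.0, 0.0, -0.0], "grip": 0.0}, {"translation": [-0.0192, -0.0109, -0.0005], "rot": [0.001, 0.001, -0.001], "grip": 0.0}, {"translation": [-0.0191, -0.0109, -0.0006], "rot": [0.0, 0.0, -0.0], "grip": 0.0}]
```

View pics/s2.png

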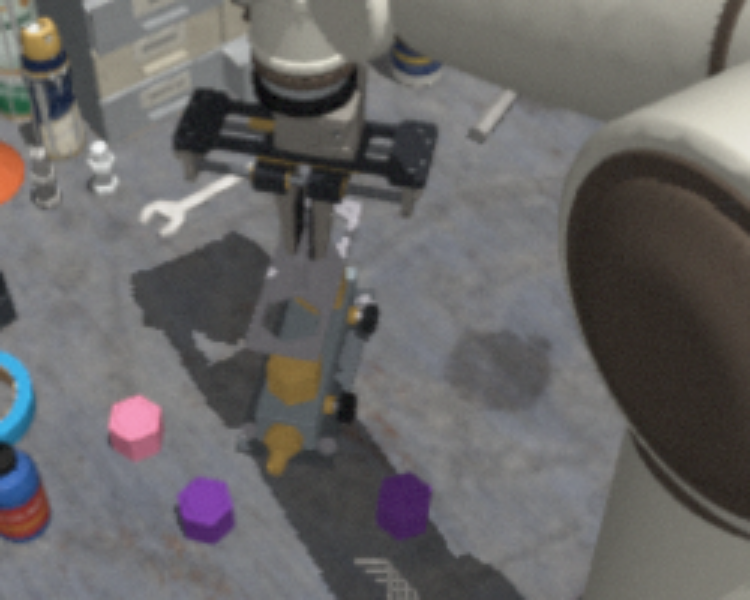

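The plate is lifted clear, with its near eye at (290,320), and the caps are still on the block. I'll carry it to the free bench.

Request:
apply_moves:
  increments:
    - {"translation": [-0.012,-0.007,0],"rot": [0,0,0],"grip": 0.0}
    - {"translation": [-0.019,-0.011,0],"rot": [0,0,0],"grip": 0.0}
    - {"translation": [-0.019,-0.011,0],"rot": [0,0,0],"grip": 0.0}
    - {"translation": [-0.025,-0.014,0],"rot": [0,0,0],"grip": 0.0}
    - {"translation": [-0.025,-0.014,0],"rot": [0,0,0],"grip": 0.0}

```text
time: 6.3
position: [525.8, -58.2, 151.9]
eef_rot: [0.431, 0.902, -0.0, -0.001]
force: [0.4, 0.8, -2.7]
finger_gap: 7.7
gripper_force: 35.0
```

Request:
apply_moves:
  increments:
    - {"translation": [-0.025,-0.014,0],"rot": [0,0,0],"grip": 0.0}
    - {"translation": [-0.025,-0.014,0],"rot": [0,0,0],"grip": 0.0}
    - {"translation": [-0.025,-0.014,0.01],"rot": [0,0,0],"grip": 0.0}
    - {"translation": [-0.015,-0.009,0.025],"rot": [0,0,0],"grip": 0.0}
    - {"translation": [0,0,0.03],"rot": [0,0,0],"grip": 0.0}

```text
time: 6.8
position: [543.9, -162.5, 87.6]
eef_rot: [0.433, 0.902, -0.001, 0.001]
force: [0.7, 0.1, -2.0]
finger_gap: 7.9
gripper_force: 35.0
```

Request:
apply_moves:
  increments:
    - {"translation": [0,0,0.025],"rot": [0,0,0],"grip": 0.0}
    - {"translation": [0,0,0.015],"rot": [0,0,0],"grip": 0.0}
    - {"translation": [0,0,0.005],"rot": [0,0,0],"grip": 0.0}
    - {"translation": [0,0,0.0],"rot": [0,0,0],"grip": 0.0}

```text
time: 7.2
position: [543.0, -158.7, 42.6]
eef_rot: [0.431, 0.902, -0.0, -0.001]
force: [-0.3, 0.3, -3.1]
finger_gap: 8.4
gripper_force: 35.0
```

Request:
apply_moves:
  increments:
    - {"translation": [0,0,0.006],"rot": [0,0,0],"grip": 0.0}
    - {"translation": [0,0,0.005],"rot": [0,0,0],"grip": 0.0}
    - {"translation": [0,0,0.003],"rot": [0,0,0],"grip": 0.0}
    - {"translation": [0,0,0.002],"rot": [0,0,0],"grip": 0.0}
    - {"translation": [0,0,0],"rot": [0,0,0],"grip": 0.0}
  squeeze: 15

```text
time: 7.7
position: [543.3, -158.5, 26.9]
eef_rot: [0.431, 0.902, 0.0, -0.0]
force: [-0.6, 0.8, -2.4]
finger_gap: 8.1
gripper_force: 15.0
```

Request:
apply_moves:
  increments:
    - {"translation": [0,0,0.0015],"rot": [0,0,0],"grip": 0.0}
    - {"translation": [0,0,0],"rot": [0,0,0],"grip": 0.0}

```text
time: 7.9
position: [543.4, -158.6, 25.6]
eef_rot: [0.431, 0.902, 0.0, -0.0]
force: [-0.5, 0.7, -1.9]
finger_gap: 8.4
gripper_force: 15.0
```

Request:
apply_moves:
  increments:
    - {"translation": [0,0,0.001],"rot": [0,0,0],"grip": 0.0}
    - {"translation": [0,0,0.001],"rot": [0,0,0],"grip": 0.0}
    - {"translation": [0,0,0],"rot": [0,0,0],"grip": 0.0}

```text
time: 8.2
position: [543.8, -158.7, 24.9]
eef_rot: [0.431, 0.902, -0.0, 0.0]
force: [-2.4, 1.4, 6.3]
finger_gap: 8.5
gripper_force: 15.0
```

Request:
apply_moves:
  increments:
    - {"translation": [0,0,0],"rot": [0,0,0],"grip": 0.03}
    - {"translation": [0,0,0],"rot": [0,0,0],"grip": 0.06}
    - {"translation": [0,0,0],"rot": [0,0,0],"grip": 0.07}
    - {"translation": [0,0,-0.005],"rot": [0,0,0],"grip": 0.07}
    - {"translation": [0,0,-0.02],"rot": [0,0,0],"grip": 0.07}

```text
time: 8.7
position: [541.6, -157.7, 46.9]
eef_rot: [0.431, 0.902, 0.0, -0.002]
force: [0.4, -0.6, -0.1]
finger_gap: 46.3
gripper_force: 0.0
```

Request:
apply_moves:
  increments:
    - {"translation": [0,0,-0.03],"rot": [0,0,0],"grip": 0.07}
    - {"translation": [0,0,-0.04],"rot": [0,0,0],"grip": 0.07}
    - {"translation": [0,0,-0.04],"rot": [0,0,0],"grip": 0.07}
    - {"translation": [0,0,0],"rot": [0,0,0],"grip": 0.07}

```text
time: 9.1
position: [547.2, -160.6, 165.9]
eef_rot: [0.431, 0.902, -0.0, 0.006]
force: [0.4, -0.2, 1.1]
finger_gap: 69.8
gripper_force: 0.0
```

```bash
python3 fit.py; python3 - <<'E'
from h import *
s=arm.read_state(); print(s["time"],s["position"],s["force"],s["finger_gap"])
f=arm.grab_frame("scene"); cv2.imwrite("pics/s3.png",cv2.resize(f["image"][90:290,200:450],(750,600)))
plan(474,100,150,np.radians(129.3),10,0.07)
E
```

```text
top 240
free zmax 537.4251392757208
scene 523
free zmax 530.12242766196
[509.259  61.607   0.686] 39.3007358820355 0.16313725490196077
[504.464  61.313   0.683] 39.15603031995367 0.12910433771979155
[507.435  60.74    0.687] 39.336507683174766 0.37102297579324905
9.2 [ 544.01939187 -158.94783934  159.82259313] [-0.95412076  0.61046822 -2.04253473] 69.94407781188796
[{"translation": [0.0244, 0.0109, 0.0008], "rot": [-0.0, -0.0, -0.001], "grip": 0.07}, {"translation": [0.0244, 0.0109, 0.0008], "rot": [-0.0, -0.0, -0.001], "grip": 0.07}, {"translation": [0.0244, 0.0109, 0.0008], "rot": [-0.0, -0.0, -0.001], "grip": 0.07}, {"translation": [0.0244, 0.0109, 0.0008], "rot": [-0.0, -0.0, -0.001], "grip": 0.07}, {"translation": [0.0244, 0.011, 0.0008], "rot": [-0.0, -0.0, -0.0], "grip": 0.07}]
[{"translation": [0.0244, 0.0109, 0.0008], "rot": [-0.0, -0.0, -0.001], "grip": 0.07}, {"translation": [0.0244, 0.011, 0.0009], "rot": [-0.0, -0.0, -0.0], "grip": 0.07}, {"translation": [0.0244, 0.011, 0.0008], "rot": [-0.0, -0.0, -0.001], "grip": 0.07}, {"translation": [0.0244, 0.011, 0.0009], "rot": [-0.0, -0.0, -0.0], "grip": 0.07}, {"translation": [0.0244, 0.011, 0.0008], "rot": [-0.0, -0.001, -0.001], "grip": 0.07}]
```

View pics/s3.png

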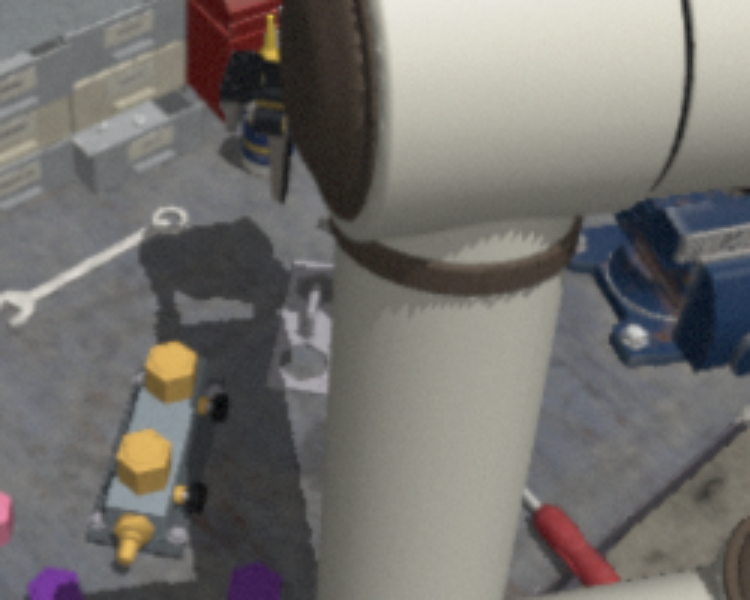

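The plate lies flat on the bench at crop (305,330), and both caps are still on the block at (170,370) and (145,460). Next is the inlet-end cap.

Request:
apply_moves:
  increments:
    - {"translation": [0.0145,0.006,0.001],"rot": [0,0,0],"grip": 0.07}
    - {"translation": [0.025,0.011,0.001],"rot": [0,0,-0.001],"grip": 0.07}
    - {"translation": [0.03,0.014,0.001],"rot": [0,0,-0.001],"grip": 0.07}
    - {"translation": [0.03,0.014,0.001],"rot": [0,0,-0.001],"grip": 0.07}
    - {"translation": [0.03,0.014,0.001],"rot": [0,0,-0.001],"grip": 0.07}

```text
time: 9.75
position: [505.6, -18.4, 151.6]
eef_rot: [0.429, 0.903, -0.0, -0.002]
force: [-0.5, 0.2, -0.1]
finger_gap: 69.7
gripper_force: 0.0
```

Request:
apply_moves:
  increments:
    - {"translation": [0.03,0.014,0.001],"rot": [0,0,-0.001],"grip": 0.07}
    - {"translation": [0.03,0.014,0.001],"rot": [0,0,-0.001],"grip": 0.07}
    - {"translation": [0.03,0.013,0.001],"rot": [0,0,-0.001],"grip": 0.07}
    - {"translation": [0.0245,0.0095,0.001],"rot": [0,0,0],"grip": 0.07}
    - {"translation": [0,0,0],"rot": [0,0,0],"grip": 0.07}

```text
time: 10.25
position: [471.4, 102.9, 147.5]
eef_rot: [0.426, 0.905, -0.0, -0.002]
force: [-0.4, 0.1, 0.4]
finger_gap: 70.0
gripper_force: 0.0
```

Request:
apply_moves:
  increments:
    - {"translation": [0,0,0],"rot": [0,0,0],"grip": 0.07}
    - {"translation": [0,0,0],"rot": [0,0,0],"grip": 0.07}

```text
time: 10.45
position: [474.2, 99.3, 149.0]
eef_rot: [0.428, 0.904, -0.0, -0.0]
force: [-0.8, 0.0, 0.1]
finger_gap: 69.6
gripper_force: 0.0
```

```bash
python3 - <<'E'
from h import *
s=arm.read_state(); print(s["time"],s["position"],s["force"],s["torque"],s["finger_gap"],s["q"])
plan(475,99.5,52,np.radians(129.3),5,0.07)
E
```

```text
10.45 [474.16407192  99.30232939 148.97535156] [-0.76898659  0.04125091  0.08061365] [-0.00904675 -0.14546608 -0.00350034] 69.60120112767723 [-4.34555206e-02 -1.60258438e-02  1.91523689e+00 -3.04441588e-04
  1.24348566e+00 -7.28829602e-01]
[{"translation": [-0.0001, 0.0002, 0.0194], "rot": [-0.0, -0.0, -0.0], "grip": 0.07}, {"translation": [-0.0001, 0.0002, 0.0194], "rot": [-0.0, -0.0, -0.0], "grip": 0.07}, {"translation": [-0.0001, 0.0002, 0.0194], "rot": [-0.0, -0.0, -0.0], "grip": 0.07}, {"translation": [-0.0001, 0.0001, 0.0194], "rot": [-0.001, -0.0, -0.0], "grip": 0.07}, {"translation": [-0.0, 0.0002, 0.0194], "rot": [-0.0, -0.001, -0.0], "grip": 0.07}]
```

Request:
apply_moves:
  increments:
    - {"translation": [0,0,0.025],"rot": [0,0,0],"grip": 0.07}
    - {"translation": [0,0,0.025],"rot": [0,0,0],"grip": 0.07}
    - {"translation": [0,0,0.025],"rot": [0,0,0],"grip": 0.07}
    - {"translation": [0,0,0.013],"rot": [0,0,0],"grip": 0.07}
    - {"translation": [0,0,0.005],"rot": [0,0,0],"grip": 0.07}

```text
time: 10.95
position: [473.6, 99.2, 55.1]
eef_rot: [0.429, 0.903, -0.001, -0.001]
force: [0.2, 0.3, 0.7]
finger_gap: 69.8
gripper_force: 0.0
```

Request:
apply_moves:
  increments:
    - {"translation": [0,0,0.003],"rot": [0,0,0],"grip": 0.055}
    - {"translation": [0,0,0],"rot": [0,0,0],"grip": 0.045}
    - {"translation": [0,0,0],"rot": [0,0,0],"grip": 0.04}
    - {"translation": [0,0,0],"rot": [0,0,0],"grip": 0.03}
    - {"translation": [0,0,0],"rot": [0,0,0],"grip": 0.03}
  squeeze: 6

```text
time: 11.45
position: [474.6, 99.2, 54.5]
eef_rot: [0.428, 0.904, -0.001, 0.0]
force: [-4.3, -3.4, 5.7]
finger_gap: 41.2
gripper_force: 6.0
```

Request:
apply_moves:
  increments:
    - {"translation": [0,-0.0007,0],"rot": [0,0,0],"grip": 0.03}
    - {"translation": [0,0,0],"rot": [0,0,0],"grip": 0.03}
    - {"translation": [0,0,0],"rot": [0,0,0],"grip": 0.03}
  squeeze: 40

```text
time: 11.75
position: [474.6, 99.2, 54.5]
eef_rot: [0.428, 0.904, 0.0, 0.001]
force: [-2.2, -2.3, 6.1]
finger_gap: 40.8
gripper_force: 40.0
```

```bash
cat > st.py <<'E'
from h import *
s=arm.read_state(); print({k:np.round(s[k],2).tolist() for k in("time","position","force","torque","finger_gap","gripper_force")}, "yaw",np.degrees(2*np.arctan2(s["eef_rot"][1],s["eef_rot"][0])).round(2),"q6",s["q"][5])
E
python3 st.py
```

```text
{'time': 11.75, 'position': [474.59, 99.25, 54.5], 'force': [-2.23, -2.32, 6.09], 'torque': [-0.37, 0.36, -0.05], 'finger_gap': 40.83, 'gripper_force': 39.96} yaw 129.31 q6 -0.7294972009662286
```

Request:
apply_moves:
  increments:
    - {"translation": [0,0,0],"rot": [0,0,0.035],"grip": 0.03}
    - {"translation": [0,0,0],"rot": [0,0,0.035],"grip": 0.03}
    - {"translation": [0,0,0],"rot": [0,0,0],"grip": 0.03}

```text
time: 12.05
position: [475.0, 99.3, 54.5]
eef_rot: [0.459, 0.888, 0.0, 0.001]
force: [-0.5, -1.0, 6.0]
finger_gap: 40.8
gripper_force: 40.0
```

```bash
python3 st.py
```

```text
{'time': 12.05, 'position': [475.0, 99.29, 54.5], 'force': [-0.45, -0.98, 5.97], 'torque': [-0.31, 0.03, 0.0], 'finger_gap': 40.83, 'gripper_force': 39.96} yaw 125.29 q6 -0.6594693472089933
```

Clockwise turned 4° with no torque. I'll try the other way to confirm.

Request:
apply_moves:
  increments:
    - {"translation": [0,0,0],"rot": [0,0,-0.035],"grip": 0.03}
    - {"translation": [0,0,0],"rot": [0,0,-0.035],"grip": 0.03}
    - {"translation": [0,0,0],"rot": [0,0,-0.035],"grip": 0.03}
    - {"translation": [0,0,0],"rot": [0,0,-0.035],"grip": 0.03}
    - {"translation": [0,0,0],"rot": [0,0,0],"grip": 0.03}

```text
time: 12.55
position: [474.5, 99.2, 54.5]
eef_rot: [0.397, 0.918, 0.0, 0.0]
force: [-3.2, -1.8, 7.6]
finger_gap: 40.4
gripper_force: 40.1
```

```bash
python3 st.py
```

```text
{'time': 12.55, 'position': [474.47, 99.22, 54.48], 'force': [-3.22, -1.76, 7.64], 'torque': [-0.53, 0.48, -0.82], 'finger_gap': 40.4, 'gripper_force': 40.14} yaw 133.28 q6 -0.799382653095516
```

Counter-clockwise meets a hard stop at 0.8 N·m, so clockwise loosens. I'll turn to 62°.

Request:
apply_moves:
  increments:
    - {"translation": [0,0,-0.0005],"rot": [0,0,0.07],"grip": 0.03}
    - {"translation": [0,0,0],"rot": [0,0,0.1],"grip": 0.03}
    - {"translation": [0,0,0],"rot": [0,0,0.1],"grip": 0.03}
    - {"translation": [0,0,0],"rot": [0,0,0.1],"grip": 0.03}
    - {"translation": [0,0,0],"rot": [0,0,0.1],"grip": 0.03}

```text
time: 13.05
position: [474.7, 99.4, 54.5]
eef_rot: [0.6, 0.8, 0.001, 0.001]
force: [0.4, -0.9, 2.3]
finger_gap: 40.7
gripper_force: 40.0
```

```bash
python3 st.py
```

```text
{'time': 13.05, 'position': [474.71, 99.37, 54.51], 'force': [0.43, -0.9, 2.26], 'torque': [-0.33, -0.17, 0.09], 'finger_gap': 40.67, 'gripper_force': 39.96} yaw 106.21 q6 -0.32644292823642546
```

Request:
apply_moves:
  increments:
    - {"translation": [0,0,0],"rot": [0,0,0.1],"grip": 0.03}
    - {"translation": [0,0,0],"rot": [0,0,0.1],"grip": 0.03}
    - {"translation": [0,0,0],"rot": [0,0,0.1],"grip": 0.03}
    - {"translation": [0,0,0],"rot": [0,0,0.1],"grip": 0.03}
    - {"translation": [0,0,0],"rot": [0,0,0.1],"grip": 0.03}

```text
time: 13.55
position: [474.7, 99.4, 54.5]
eef_rot: [0.78, 0.626, 0.001, 0.001]
force: [0.8, -2.4, 4.1]
finger_gap: 40.8
gripper_force: 40.0
```

Request:
apply_moves:
  increments:
    - {"translation": [0,0,0],"rot": [0,0,0.1],"grip": 0.03}
    - {"translation": [0,0,0],"rot": [0,0,0.08],"grip": 0.03}
    - {"translation": [0,0,0],"rot": [0,0,0],"grip": 0.03}
    - {"translation": [0,0,0],"rot": [0,0,0],"grip": 0.03}

```text
time: 13.95
position: [474.5, 99.4, 54.5]
eef_rot: [0.831, 0.556, 0.001, 0.0]
force: [-0.2, -0.3, 4.3]
finger_gap: 40.5
gripper_force: 40.0
```

```bash
python3 st.py
```

```text
{'time': 13.95, 'position': [474.54, 99.44, 54.53], 'force': [-0.21, -0.31, 4.34], 'torque': [-0.22, 0.04, -0.02], 'finger_gap': 40.55, 'gripper_force': 39.96} yaw 67.56 q6 0.3481585002047147
```

Turned 62°; lifting gently.

Request:
apply_moves:
  increments:
    - {"translation": [0,0,-0.002],"rot": [0,0,0],"grip": 0.03}
    - {"translation": [0,0,-0.003],"rot": [0,0,0],"grip": 0.03}
    - {"translation": [0,0,0],"rot": [0,0,0],"grip": 0.03}

```text
time: 14.25
position: [473.7, 99.6, 59.0]
eef_rot: [0.832, 0.555, -0.0, -0.0]
force: [0.5, 0.8, -2.3]
finger_gap: 40.5
gripper_force: 40.0
```

```bash
python3 st.py
```

```text
{'time': 14.25, 'position': [473.67, 99.57, 58.99], 'force': [0.49, 0.81, -2.27], 'torque': [-0.02, -0.02, -0.01], 'finger_gap': 40.53, 'gripper_force': 39.96} yaw 67.46 q6 0.34993531938514194
```

Request:
apply_moves:
  increments:
    - {"translation": [0,0,-0.01],"rot": [0,0,0],"grip": 0.03}
    - {"translation": [0,0,-0.015],"rot": [0,0,0],"grip": 0.03}
    - {"translation": [0,0,-0.02],"rot": [0,0,0],"grip": 0.03}
    - {"translation": [0,0,-0.02],"rot": [0,0,0],"grip": 0.03}
    - {"translation": [0,0,-0.015],"rot": [0,0,0],"grip": 0.03}

```text
time: 14.75
position: [474.4, 99.5, 141.0]
eef_rot: [0.832, 0.555, 0.001, 0.0]
force: [-0.0, -0.4, -1.9]
finger_gap: 40.6
gripper_force: 40.0
```

Request:
apply_moves:
  increments:
    - {"translation": [0,0,-0.01],"rot": [0,0,0],"grip": 0.03}
    - {"translation": [0,0,-0.005],"rot": [0,0,0],"grip": 0.03}
    - {"translation": [0,0,0],"rot": [0,0,0],"grip": 0.03}
    - {"translation": [0,0,0],"rot": [0,0,0],"grip": 0.03}
    - {"translation": [0,0,0],"rot": [0,0,0],"grip": 0.03}

```text
time: 15.25
position: [473.3, 99.4, 153.1]
eef_rot: [0.832, 0.555, -0.001, -0.001]
force: [0.2, -0.2, -2.4]
finger_gap: 40.8
gripper_force: 40.0
```

Request:
apply_moves:
  increments:
    - {"translation": [0,0,0],"rot": [0,0,0],"grip": 0.03}
    - {"translation": [0,0,0],"rot": [0,0,0],"grip": 0.03}
    - {"translation": [0,0,0],"rot": [0,0,0],"grip": 0.03}
    - {"translation": [0,0,0],"rot": [0,0,0],"grip": 0.03}
    - {"translation": [0,0,0],"rot": [0,0,0],"grip": 0.03}

```text
time: 15.75
position: [474.0, 99.4, 154.1]
eef_rot: [0.832, 0.555, 0.0, -0.0]
force: [-0.8, 0.1, -1.5]
finger_gap: 40.9
gripper_force: 40.0
```

```bash
python3 st.py; python3 - <<'E'
from h import *
f=arm.grab_frame("scene"); cv2.imwrite("pics/s4.png",cv2.resize(f["image"][120:320,150:400],(750,600)))
E
```

```text
{'time': 15.75, 'position': [473.96, 99.4, 154.09], 'force': [-0.81, 0.09, -1.48], 'torque': [0.03, -0.05, 0.01], 'finger_gap': 40.91, 'gripper_force': 39.96} yaw 67.43 q6 0.35048812327864937
```

View pics/s4.png

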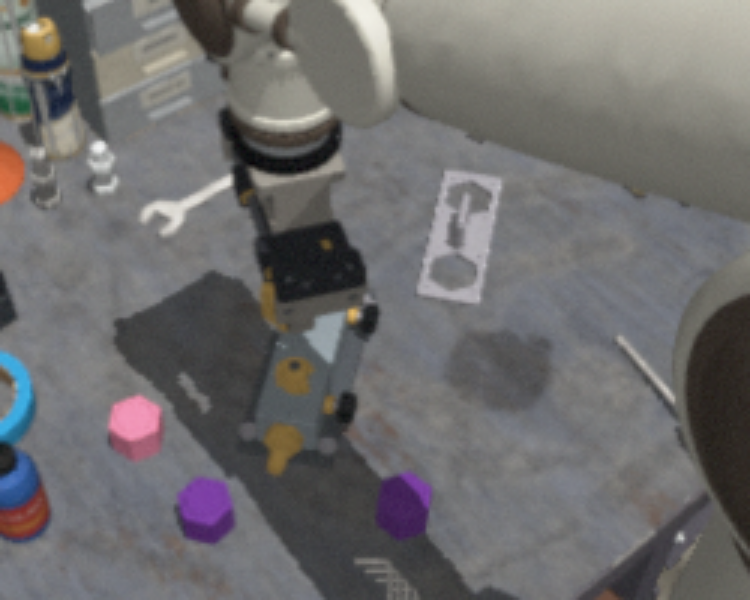

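The spout is bare at (295,375) and the plate lies flat at (460,235). The finger gap of 40.9 mm at 40 N confirms the cap is held. I'll hand in.

```bash
python3 -c "
from cell import arm; print(arm.sign_off())"
```

```text
the job is handed in; nothing more can be done
None
```

I handed the job in with the inlet-end cap unscrewed (it loosens clockwise, a left-hand thread) and held still about 100 mm above the block; the lock plate is flat on the bench and I saw no sign that the other cap or the bystanders moved, but no verdict was returned.

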